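Lay the measuring cylinder down in its draining cradle

TASK

The rinsed tall measuring cylinder stands on the draining cradle with its foot behind the low toe bar. Without gripping it, lifting it or pressing hard on it, push it with the fingers so that it tips over the toe bar towards the V rest and keep it supported all the way down, so that it comes to lie gently with its tube in the V rest and its foot still at the toe bar. Then move the fingers clear; leave the bottle, the bulb and the crucible beside it where they are.

Things in the scene. Friction and masses are not known exactly. Their poses are not given: they have to be found in the camera images.
- cylinder: Empty measuring cylinder, 240 mm tall: clear tube 30 mm across on a red hexagonal foot, 48 mm across flats, 22 mm high; about 0.12 kg (0.10 to 0.16). Origin: centre of the foot's underside; z along the tube to the mouth. A flat of the foot stands 1 to 5 mm behind the toe bar. Leaning past about 15 degrees it falls unless held up from its lower side.
- mouth (a point): Centre of the open upper end of the cylinder's tube, on its axis, 240 mm from the foot's underside; axes as the cylinder's.
- cradle: The draining cradle, fixed to the bench: grey plate 260 x 80 mm, 6 mm thick, with the toe bar and the V rest on it. Origin at the centre of the plate's underside; its x axis points from the standing cylinder to the V rest, the way the cylinder is laid down; z is up.
- toe_bar (a point): Low metal bar across the plate, 70 mm wide, 8 mm deep, 4 mm high above the plate (its top is 10 mm above the bench). This point is the middle of its upper edge on the cylinder's side; the foot tips over this edge. It lies 55 mm behind the cradle's origin (along -x).
- v_rest (a point): Bottom of the V in the rest, 48 mm above the bench, 150 mm ahead of the toe bar's edge: a grey 90 degree V block open at the top, 22 mm thick along x, about 60 mm wide and 77 mm high at its top. The tube lies in it sloping up by about 15 degrees, its mouth about 70 mm past the V, free underneath, its axis there about 90 mm above the bench.
- dropper_bottle: Bystander: brown dropper bottle with a red bulb on top, 36 mm wide, 97 mm tall, standing beside the cradle on the robot's side. Origin at the centre of its underside.
- bulb: Bystander: red rubber pipette bulb lying on the bench, 84 x 47 x 48 mm, beside the cradle on the robot's side. Origin at the centre of its underside.
- crucible_cup: Bystander: white porcelain crucible, 44 mm wide, 32 mm tall, on the bench behind the cylinder's end of the cradle. Origin at the centre of its underside.

How it is judged:
On the way:
1. the cylinder leans half-way over, held from falling (angle between cylinder's own z axis and vertical between 0.45 and 1.2 rad), for 0.2 s.
At the end, for the whole second after the job is handed in: The cylinder lies at rest 72 to 87 degrees from upright, its weight on the cradle; its mouth is within 20 mm of the cradle's middle line, more than 130 mm ahead of the cradle's origin and 60 mm up; its foot's underside is 35 to 85 mm behind the origin and within 25 mm of the middle line (angle between cylinder's own z axis and vertical between 1.25 and 1.52 rad and x of mouth in the frame of cradle above 0.13 m and y of mouth in the frame of cradle between -0.02 and 0.02 m and z of mouth in the frame of cradle above 0.06 m and x of cylinder in the frame of cradle between -0.085 and -0.035 m and y of cylinder in the frame of cradle between -0.025 and 0.025 m and contact force between cylinder and cradle above 0.3 N and linear speed of cylinder below 0.02 m/s); the robot touches nothing.
It fails at once if the cylinder is lifted: its foot's centre more than 45 mm above the bench (height (world z) of cylinder above 0.045 m).
It fails at once if the cylinder drops: it turns faster than 4 rad/s (angular speed of cylinder above 4 rad/s).
It fails at once if the cylinder is gripped or pressed hard: the fingers press on it with more than 6 N (contact force between the fingers and cylinder above 6 N).
It fails at once if the dropper bottle, the pipette bulb or the crucible is moved by more than 15 mm (distance of any of dropper_bottle, bulb, crucible_cup from where it was at the start of the episode above 0.015 m).
It also fails if it takes over 48 s, if anything falls off the work surface, if the arm or the gripper's body presses on something with over 40 N, if the wrist force passes 120 N, or if a joint passes its speed limit or range.

ROBOT

A 6-joint arm with a two-finger parallel gripper is mounted at the origin on a cart in front of the work surface, level with it; the furniture and walls round the work are solid. World frame = base frame: x ahead of the robot, y to its left, z up, the work surface at z = 0. Lengths are in m, angles in rad, forces in N, time in s.
With the tool pointing down it reaches from about 0.3 to 0.825 m from the base axis. Payload 5.4 kg.
Tool frame: the origin (TCP) lies at the very end of the fingers, on their centre line; the grasp point (between the pads) lies 19 mm behind it; y points along the fingers, x is the direction in which the jaws open and shut, and the axes are right-handed (so a half turn about y gives the same grasp; the last joint's range is limited). The gripper opens to 92 mm and grips with 3 to 60 N. Pads are 20 mm wide; open, the fingers measure 128 mm over their backs; the gripper's body (75 mm by 189 mm) begins 69 mm behind the grasp point.
Start: joints at [-1.334, 0.158, 1.597, -0, 1.386, -0.21], TCP at [0.248, -0.519, 0.215] pointing down, gripper open.
Joint ranges: [-2.91, 2.91], [-0.94, 2.29], [0.18, 2.7], [-1.29, 4.43], [0.17, 2.64], [-3, 3]. Speed limits (rad/s): [2.57, 2.57, 3.14, 3.14, 3.14, 3.14].

INTERFACE

Orientations are given as [roll, pitch, yaw] about the fixed x, y, z axes, in that order (R = Rz(yaw) Ry(pitch) Rx(roll)).
In Python, from workcell import readout, camera, get_calibration, order gives the robot as it stands.
- The arm moves only by the shell command python3 -m pendant 'ROWS' [FORCE]. ROWS is JSON, a list of rows, each a list of 7 numbers: the closure, from 0 (fully open) to 1 (shut), then the shift along the world's x, y, z in m, then the turn, a rotation vector about the world's x, y, z in rad. A call has 1 to 12 rows; each row shifts and turns the commanded pose from where the row before left it; what a row does not reach is not made up. A row lasts 1/12 s, in which the tool goes at most 41.7 mm and 7.16 degrees, less where a joint would pass 70% of its speed; a pose out of reach is approached as far as the arm can. A call with a gripper value outside its range is refused whole. The fingers move at their own pace and stop on an object; FORCE is the grip in N (left out, the last holds). Time passes only in rows, so rows that do not move let the fingers close. It gives the time, the measured TCP pose, the force and the opening at its end, in the units of the state.
- readout.sense(): the state, without advancing time (a new reading comes with each control period).
- camera(name): name is "scene" or "top" or "wrist"; returns (picture, depth): 384x512x3 uint8, red, green, blue; 384x512 float32, m along the optical axis (not along the pixel's ray), 0 where there is no reading.
- get_calibration(name): a dict with "intrinsics" (3x3 intrinsics, pixels), "cam_to_world" (4x4, takes a point from camera to world coordinates). Camera axes: x right, y down, z forward; pixel columns grow to the right and rows downward; lengths in m; the calibration is good to about 2 mm. A picture is of the moment at which its call begins: read the wrist's pose just before it. get_calibration takes no time and is no camera call; for the wrist camera it gives the pose at the moment of the call.
- order.finish_job(): hands the job in, once; it reports no verdict.
The state is a dict: "clock": time; "joints": joint angles; "dq": joint speeds; "joint_torque": joint torques, N m; "eef_pos": TCP position; "ee_rot": TCP orientation; "wrist_force": force on the tool from outside, world axes, zero at the start; "torque": the same for the moment, N m; "gripper_width": finger opening in m.
Only numpy, scipy, OpenCV 4.12 (cv2) and the standard library are available. Lean on these libraries where they do the work, as an engineer would, in place of code of your own. Each camera call takes 0.05 s, during which the arm holds its last target.

## Working session

There is one attempt and no reset: what is moved stays moved. The work goes in short steps, Python scripts to look and compute and a shell command to move; the robot and the scene stay as the last step left them, time stands still between calls to the robot, and variables do not carry over. Pictures are saved under pics/ and viewed, and the job is handed in when it is done.

```bash
ls; mkdir -p pics; python3 - <<'E'
from workcell import readout, camera, get_calibration
import cv2,numpy as np
s=readout.sense();print(s)
for n in("scene","top"):
    p,d=camera(n);cv2.imwrite(f"pics/{n}0.png",p[:,:,::-1]);np.savez(f"{n}0.npz",p=p,d=d,**get_calibration(n))
    print(n,get_calibration(n))
E
```

```text
pics
{'clock': 0.0, 'joints': array([-1.33411421e+00,  1.59050358e-01,  1.59820353e+00, -5.90160994e-06,
        1.38622452e+00, -2.10102946e-01]), 'dq': array([-0.00044292,  0.00078712,  0.00066451, -0.00091331,  0.00244376,
        0.00090488]), 'joint_torque': array([ 3.57344870e-04, -3.85574591e+01, -3.22105515e+01,  7.01724133e-02,
        3.79825034e-02, -1.31594406e-04]), 'eef_pos': array([ 0.24826714, -0.51794778,  0.21363258]), 'ee_rot': array([-1.57040871,  0.00184549, -1.12400981]), 'wrist_force': array([-0.43348003,  0.77462137, -0.30536599]), 'torque': array([ 0.03183536, -0.00044923,  0.01062007]), 'gripper_width': 0.0916421525977751}
scene {'intrinsics': array([[448.77658948,   0.        , 255.30630036],
       [  0.        , 448.77658948, 190.88812937],
       [  0.        ,   0.        ,   1.        ]]), 'cam_to_world': array([[-0.68844808, -0.32654679,  0.64761596, -0.19330701],
       [-0.72520234,  0.32345711, -0.6078298 ,  0.5748666 ],
       [-0.01099112, -0.88811187, -0.45949592,  0.61283901],
       [ 0.        ,  0.        ,  0.        ,  1.        ]])}
top {'intrinsics': array([[383.75141447,   0.        , 246.48149253],
       [  0.        , 383.75141447, 197.18883357],
       [  0.        ,   0.        ,   1.        ]]), 'cam_to_world': array([[ 2.36646433e-03, -9.92120899e-01,  1.25261811e-01,
         3.64044418e-01],
       [-9.99996807e-01, -2.45886732e-03, -5.83073815e-04,
        -5.10081197e-02],
       [ 8.86481892e-04, -1.25260032e-01, -9.92123550e-01,
         9.93395823e-01],
       [ 0.00000000e+00,  0.00000000e+00,  0.00000000e+00,
         1.00000000e+00]])}
```

View pics/scene0.png

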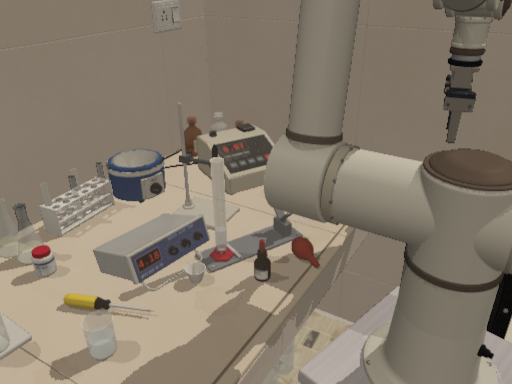

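View pics/top0.png

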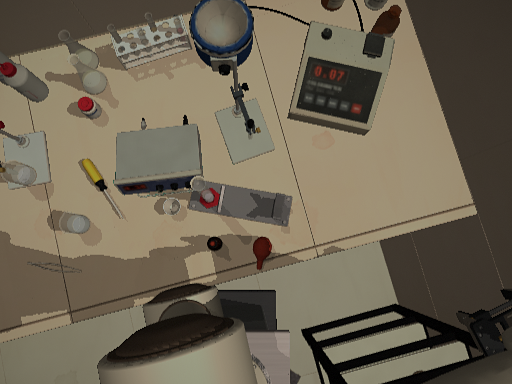

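```bash
cat > h.py <<'E'
import numpy as np,cv2
def load(n):
    z=np.load(n);return z['p'],z['d'],z['intrinsics'],z['cam_to_world']
def cloud(n):
    p,d,K,T=load(n)
    v,u=np.mgrid[0:384,0:512]
    c=np.stack([(u-K[0,2])/K[0,0]*d,(v-K[1,2])/K[1,1]*d,d],-1)
    return c@T[:3,:3].T+T[:3,3]
def proj(pts,K,T):
    c=(np.asarray(pts)-T[:3,3])@T[:3,:3]
    return c[:,:2]/c[:,2:]*[K[0,0],K[1,1]]+K[:2,2]
E
python3 - <<'E'
from h import *
p,d,K,T=load('top0.npz')
cv2.imwrite('pics/topz.png',cv2.resize(p[160:280,160:310,::-1],None,fx=5,fy=5,interpolation=cv2.INTER_CUBIC))
p2=load('scene0.npz')[0]
cv2.imwrite('pics/scz.png',cv2.resize(p2[140:300,170:340,::-1],None,fx=4,fy=4,interpolation=cv2.INTER_CUBIC)[:600])
P=cloud('top0.npz')
z=P[...,2]
for v in range(172,236,3): print(v,' '.join('%3d'%(1000*z[v,u]) for u in range(180,300,4)))
E
```

```text
172  97  99  99  98  99  97   0   0  -2  -3   0  -1   3  -1   0   0   0   0  -2   0  -1  -1  -1   0  -2   1   0   0  -2  -2
175  99 103 100  96  91  92  -1   1   0   1   1  -1  -1   1   2   0   0  -3  -1  -2  -1   1   0   0   0   0   0   0  -1   0
178  90  91  90  86 241 235  -2  -2   0   0   0   0   0   0   0   1   0   1   2   0   1  -2   0  -2   3   1   1   2   0   0
181  80  77  74 244 214 198 243  -1  -1   0  -3  -2   0   0   1  -1   0   4  -1   0  -1  -2   0   0  -1   2  -1  -1   0   0
184  66  63  76 238 193 166 244   5   6   5   7  -2   0  -2   0   3  -3  -1  -2  -5  -1   0  -1   2   0   0   0  -2  -1  -1
187  47  49  73 243 179 140 245 166   8   0   4  13   8   8   4   4  -2   1   1  -2   3   0  -2  -1   1  -1  -2  -3  -2   0
190   0   0   4   7 246 244 217 168  10   7   7   9   4   5   4   3   3   7   6   6  -1   0  -2   1   0  -1  -1   0  -1   0
193   6  -2   0   4   8 201 186 153  62  12   6   7   3   5   9   7   6   7   6   6   8   3   4   7   1   0   2  -3  -1   0
196   1   0   1   6   7  11 149 126  70  14   9   5   8   6   7   7   6   5   5   3   7   5   7   6  73  71 
[... 927 characters left out ...]
   0  -1   1  -2  -4   0   2   0   4   4   2   6   4   7   6   4   6   6   0   2
223   0   1  -3   0  -1  -3  -3  -2  -2   0   0  -3  -3  -2   1   1   0  -1   1   0  -1   1   3   5   6   4   9   0   0   0
226   0  -2   0   0   0   0   0   0  -1  -2   4  -3   0  -1   1   0   0  -1  -1  -1   0   0  -2   1   1   2   0   2   3  -2
229   3  -1   1   1  -1  -2   1   0  -1   0  -1   0  -2   0  -2   0   0   0   2   0  -4   0   0   0   0   0  -1   1   0   1
232   0  -1   0  -1   1   1   0   3   0   2   1   0   0   0   0   0  -3   0  -2  -1   0   0   2   0   0  -1   0  -1  -2   0
235  -2  -2   0   0  -5   0  -3   2   0  -3   2   0  -1   0   0   1   0  -3   1  -4   0   0   0  -1   0   0   2   0   0   0
```

View pics/topz.png

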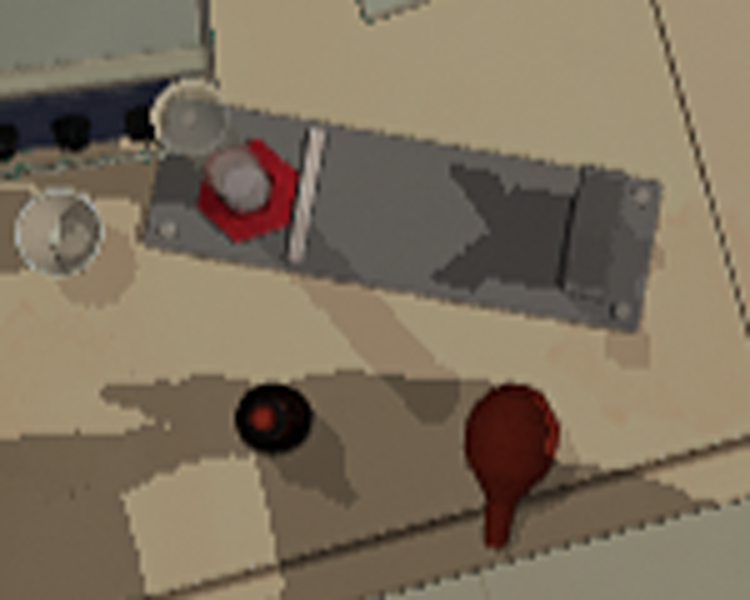

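View pics/scz.png

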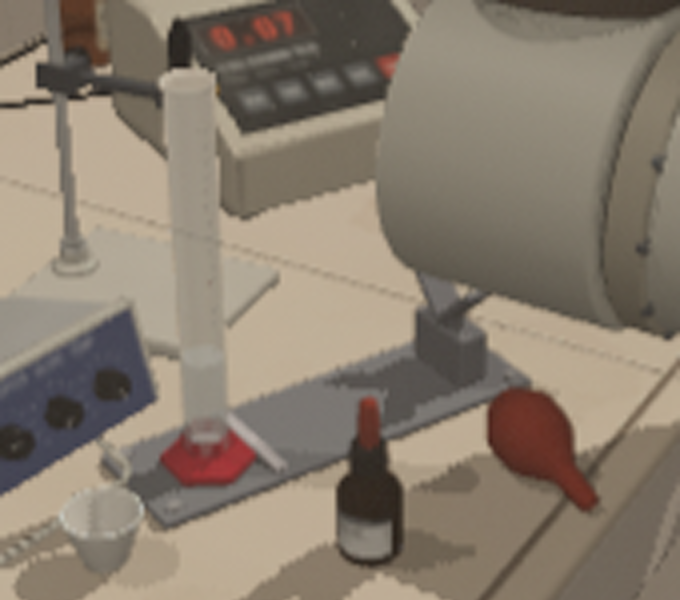

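```bash
cat >> h.py <<'E'
def ray(uv,z,K,T):
    uv=np.atleast_2d(uv).astype(float)
    r=np.c_[(uv-K[:2,2])/[K[0,0],K[1,1]],np.ones(len(uv))]@T[:3,:3].T
    return T[:3,3]+r*((z-T[2,3])/r[:,2])[:,None]
E
python3 - <<'E'
from h import *
p,d,K,T=load('top0.npz')
f=lambda L:np.array(L)/5+160-0.4
print('plate',ray(f([[143,245],[635,332],[662,182]]),.006,K,T))
print('bar',ray(f([[311,128],[326,128],[288,262],[303,262]]),.010,K,T))
print('foot',ray(f([[200,197],[244,242],[292,222],[300,178],[255,140]]),.022,K,T))
print('mouth',ray(f([[190,117]]),.240,K,T))
print('bottle',ray(f([[273,418]]),.06,K,T),'bulb',ray(f([[512,432],[497,545]]),.024,K,T),'cruc',ray(f([[60,232]]),.032,K,T))
P=cloud('top0.npz');R=P[184:226,160:310].reshape(-1,3)
m=cloud('top0.npz')
# V block top points
q=m[190:222,270:290].reshape(-1,3);q=q[(q[:,2]>.045)&(q[:,2]<.085)];print('V',q.mean(0),q.min(0),q.max(0))
q=m[170:192,185:212].reshape(-1,3);q=q[(q[:,2]>.23)&(q[:,2]<.25)];print('rim',q.mean(0),q.min(0),q.max(0),(q.min(0)+q.max(0))/2)
P2,d2,K2,T2=load('scene0.npz')
print('scene mouth',ray([[170+188/4,140+88/4]],.24,K2,T2))
E
```

```text
plate [[ 0.45862277  0.0989045   0.006     ]
 [ 0.41435219 -0.15484206  0.006     ]
 [ 0.49211122 -0.16968879  0.006     ]]
bar [[0.51937953 0.01248724 0.01      ]
 [0.51939903 0.00470863 0.01      ]
 [0.44964757 0.02358311 0.01      ]
 [0.44966641 0.01587291 0.01      ]]
foot [[0.48173856 0.06793935 0.022     ]
 [0.45874765 0.04516381 0.022     ]
 [0.46903386 0.02088017 0.022     ]
 [0.49163677 0.01705927 0.022     ]
 [0.51119681 0.04030975 0.022     ]]
mouth [[0.48735405 0.04578661 0.24      ]]
bottle [[0.36970574 0.02613356 0.06      ]] bulb [[ 0.36324135 -0.09075896  0.024     ]
 [ 0.30744865 -0.08314482  0.024     ]] cruc [[0.46260213 0.13688082 0.032     ]]
V [ 0.45957913 -0.12875555  0.06377119] [ 0.42745634 -0.14291665  0.04621528] [ 0.49094884 -0.11497064  0.07833266]
rim [0.48717108 0.04594437 0.24269144] [0.47212009 0.03026754 0.23002475] [0.50046328 0.06003803 0.24921354] [0.48629168 0.04515279 0.23961914]
scene mouth [[0.48235414 0.0484289  0.24      ]]
```

```bash
python3 -m pendant '[[0,0,0,0.03,0,0,-0.1],[0,0,0.01,0.03,0,0,-0.1],[0,0.01,0.02,0.03,0,0,-0.1],[0,0.01,0.02,0.02,0,0,-0.1],[0,0.01,0.02,0.02,0,0,-0.1],[0,0.01,0.02,0.02,0,0,-0.1]]'
python3 - <<'E'
from workcell import readout
from h import *
import json
s=readout.sense();print(s['joints'],s['eef_pos'],s['ee_rot'],s['gripper_width'])
p=load('scene0.npz')[0]
cv2.imwrite('pics/grip.png',cv2.resize(p[0:160,420:512,::-1],None,fx=3.5,fy=3.5,interpolation=cv2.INTER_CUBIC))
E
```

```text
clock: 0.6
eef_pos: [0.2886, -0.4274, 0.3653]
ee_rot: [-1.571, 0.0, -1.729]
wrist_force: [-0.7, -0.0, -0.3]
gripper_width: 0.0918
[-1.21154182e+00 -5.06140924e-02  1.52173134e+00  5.23116931e-05
  1.67093275e+00  5.17756111e-01] [ 0.28861867 -0.42743552  0.36530314] [-1.57097745e+00  4.23162452e-04 -1.72929275e+00] 0.09181701810307281
```

View pics/grip.png

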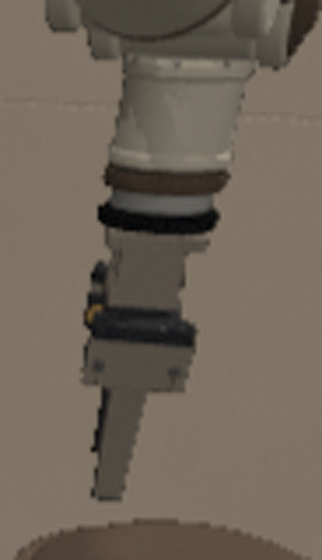

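```bash
python3 -m pendant '[[0,0,0.03,0,-0.02,-0.118,0],[0,0,0.03,0,-0.02,-0.118,0],[0,0,0.03,0,-0.02,-0.118,0],[0,0,0.03,0,-0.02,-0.118,0]]'; python3 -c "
from workcell import readout
s=readout.sense();print(s['joints'],s['eef_pos'],s['ee_rot'])"
python3 -m pendant '[[0,0,0.03,0,0,0,0],[0,0,0.03,0,0,0,-0.1],[0,0,0.03,-0.03,0,0,-0.1],[0,0,0.03,-0.03,0,0,0]]'; python3 - <<'E'
from workcell import readout,get_calibration
s=readout.sense();print(s['joints'],s['eef_pos'],s['ee_rot'])
print(get_calibration('wrist'))
E
```

```text
clock: 0.93
eef_pos: [0.2893, -0.3077, 0.3649]
ee_rot: [-1.089, -0.008, -1.723]
wrist_force: [-1.9, 1.3, 0.5]
gripper_width: 0.0918
[-1.49347265 -0.62913099  2.03054671  0.46653615  1.60886824  0.27715274] [ 0.28930741 -0.30771273  0.36492296] [-1.08899272 -0.00848078 -1.72341167]
clock: 1.27
eef_pos: [0.3064, -0.2084, 0.3053]
ee_rot: [-1.12, 0.008, -1.929]
wrist_force: [0.0, -0.8, -1.1]
gripper_width: 0.0919
[-1.27624363 -0.94129249  2.28556437  0.3584481   1.52005846  0.6870793 ] [ 0.30644908 -0.20838803  0.30531195] [-1.11972486  0.00764715 -1.92945711]
{'intrinsics': array([[293.52075425,   0.        , 255.99461981],
       [  0.        , 293.52075425, 195.64206182],
       [  0.        ,   0.        ,   1.        ]]), 'cam_to_world': array([[-0.35168759, -0.91584632,  0.19375591,  0.29265149],
       [-0.93609084,  0.34562216, -0.06541606, -0.2042037 ],
       [-0.00705528, -0.20437915, -0.97886638,  0.48815633],
       [ 0.        ,  0.        ,  0.        ,  1.        ]])}
```

```bash
cat > kin.py <<'E'
import numpy as np
from scipy.spatial.transform import Rotation as R
from scipy.optimize import least_squares
S=[([-1.33411421e+00,1.59050358e-01,1.59820353,0,1.38622452,-.210102946],[.24826714,-.51794778,.21363258],[-1.57040871,.00184549,-1.12400981]),
([-1.21154182,-.0506140924,1.52173134,0,1.67093275,.517756111],[.28861867,-.42743552,.36530314],[-1.57097745,0.0004,-1.72929275]),
([-1.49347265,-.62913099,2.03054671,.46653615,1.60886824,.27715274],[.28930741,-.30771273,.36492296],[-1.08899272,-.00848078,-1.72341167]),
([-1.27624363,-.94129249,2.28556437,.3584481,1.52005846,.6870793],[.30644908,-.20838803,.30531195],[-1.11972486,.00764715,-1.92945711])]
eul=lambda e:R.from_euler('xyz',e)
def fk(q,p):
    r0,c,d1,a2,a3,L=p[:6]; e3=p[6] if len(p)>6 else 0
    A=R.from_euler('z',q[0]);x=A.apply([r0,c,d1])
    A=A*R.from_euler('y',q[1]);el=x+A.apply([0,0,a2])
    A=A*R.from_euler('y',q[2]);w=el+A.apply([e3,0,a3])
    A=A*R.from_euler('z',q[3])*R.from_euler('y',q[4])
    t=w+A.apply([0,0,L])
    A=A*R.from_euler('z',q[5])
    T=A*R.from_matrix(np.array([[1,0,0],[0,0,-1],[0,1,0]]).T) # candidate
    return t,A,T,el,w
def fit():
    f=lambda p:np.concatenate([fk(q,p)[0]-x for q,x,e in S]+[1e-3*(p-np.array([0,.12,.35,.4,.4,.3]))])
    return least_squares(f,[0,.12,.35,.4,.4,.3])
E
python3 - <<'E'
from kin import *
r=fit();print(r.x,np.round(r.fun,4))
for q,x,e in S:
    t,A,T,el,w=fk(q,r.x); M=eul(e).as_matrix()
    print(np.round(A.as_matrix().T@M,3).tolist(),el,w)
E
```

```text
[0.00911329 0.12022658 0.26383852 0.36972851 0.50849684 0.32048341] [ 0.0015 -0.0048  0.0005 -0.0016  0.0052 -0.0021 -0.0004  0.0001 -0.0004
 -0.0001 -0.0006  0.002   0.      0.     -0.0001 -0.      0.0001  0.    ]
[[-1.0, 0.0, 0.0], [0.0, -0.0, 1.0], [0.0, 1.0, 0.0]] [ 0.13274224 -0.03759398  0.62890037] [ 0.24990721 -0.52334658  0.53463572]
[[-1.0, 0.0, 0.0], [0.0, 0.0, 1.0], [0.0, 1.0, -0.0]] [0.10917882 0.05124865 0.63309355] [ 0.28706691 -0.42242237  0.68369615]
[[-1.0, -0.0, 0.0], [0.0, 0.0, 1.0], [-0.0, 1.0, -0.0]] [0.10376523 0.21711488 0.56277851] [ 0.14248279 -0.28260741  0.64849676]
[[-1.0, -0.0, 0.0], [0.0, -0.0, 1.0], [-0.0, 1.0, 0.0]] [0.0309321  0.31217002 0.48151388] [ 0.17478342 -0.16199576  0.59571826]
```

```bash
python3 - <<'E'
from kin import *
p0=np.array([0,.12,.3,.38,.45,.3,0.0])
f=lambda p:np.concatenate([fk(q,p)[0]-x for q,x,e in S]+[1e-4*(p-p0)])
r=least_squares(f,p0);print(r.x.round(4).tolist(),np.abs(r.fun).max())
E
```

```text
[-0.0, 0.1199, 0.2981, 0.3857, 0.5191, 0.3221, 0.0478] 8.96280816259365e-06
```

```bash
cat >> kin.py <<'E'
PR=np.array([-0.0,.1199,.2981,.3857,.5191,.3221,.0478])
LO=np.array([-2.91,-.94,.18,-1.29,.17,-3]);HI=np.array([2.91,2.29,2.7,4.43,2.64,3])
BT=np.array([[-1,0,0],[0,0,1],[0,1,0.]])
def pose(q):
    t,A,T,el,w=fk(q,PR);return t,A.as_matrix()@BT,el,w
ex=np.array([-.171,-.985,0]);ex/=np.linalg.norm(ex);ez=np.array([0,0,1.]);ey=np.cross(ez,ex)
TOE=np.array([.4847,.0184,.010])
def axpt(th,s): return TOE+ex*(-.024*np.cos(th)+(s-.004)*np.sin(th))+ez*(.024*np.sin(th)+(s-.004)*np.cos(th))
def frame(th,be,ga,flip=1):
    t=ex*np.sin(th)+ez*np.cos(th);n=ex*np.cos(th)-ez*np.sin(th)
    f=ey*np.cos(be)-t*np.sin(be)
    f=R.from_rotvec(t*ga).apply(f)   # sign checked by caller
    X=np.cross(f,np.cross(n,f));X/=np.linalg.norm(X);X*=flip
    return np.c_[X,f,np.cross(X,f)]
def ik(pos,M,seeds):
    best=None
    def fun(q):
        t,m,_,_=pose(q);return np.r_[(t-pos)*10,R.from_matrix(m.T@M).as_rotvec()]
    for s in seeds:
        r=least_squares(fun,np.clip(s,LO+1e-3,HI-1e-3),bounds=(LO,HI),max_nfev=150)
        e=np.abs(r.fun).max()
        if best is None or e<best[0]: best=(e,r.x)
        if e<1e-4:break
    return best
E
cat > srch.py <<'E'
from kin import *
rng=np.random.default_rng(0)
cur=np.array(S[-1][0]);seeds=[cur]+[rng.uniform(LO,HI) for _ in range(14)]
for th in (0,.65,1.31):
  for be in (20,35,50,65):
    for ga in (0,12):
      for fl in (1,-1):
        M=frame(th,np.radians(be),-np.radians(ga) if 0 else np.radians(ga),fl)
        pos=axpt(th,.222)+.016*M[:,1]
        e,q=ik(pos,M,seeds)
        if e<1e-3: print(th,be,ga,fl,'f',M[:,1].round(2),q.round(2),'w',pose(q)[3].round(2))
        else: print(th,be,ga,fl,'f',M[:,1].round(2),'FAIL %.3f'%e)
E
time python3 srch.py
```

```text
0 20 0 1 f [ 0.93 -0.16 -0.34] FAIL 0.050
0 20 0 -1 f [ 0.93 -0.16 -0.34] FAIL 0.050
0 20 12 1 f [ 0.94  0.04 -0.34] FAIL 0.127
0 20 12 -1 f [ 0.94  0.04 -0.34] FAIL 0.127
0 35 0 1 f [ 0.81 -0.14 -0.57] [-0.15 -0.76  2.58 -0.05  0.36  1.63] w [0.24 0.08 0.4 ]
0 35 0 -1 f [ 0.81 -0.14 -0.57] [-0.15 -0.76  2.58 -0.05  0.36 -1.51] w [0.24 0.08 0.4 ]
0 35 12 1 f [ 0.82  0.03 -0.57] [-0.39 -0.86  2.62  0.68  0.57  0.84] w [0.24 0.03 0.4 ]
0 35 12 -1 f [ 0.82  0.03 -0.57] [-0.39 -0.86  2.62  0.68  0.57 -2.3 ] w [0.24 0.03 0.4 ]
0 50 0 1 f [ 0.63 -0.11 -0.77] [-0.15 -0.6   2.38 -0.02  0.67  1.6 ] w [0.29 0.08 0.46]
0 50 0 -1 f [ 0.63 -0.11 -0.77] [-0.15 -0.6   2.38 -0.02  0.67 -1.54] w [0.29 0.08 0.46]
0 50 12 1 f [ 0.64  0.02 -0.77] [-0.3  -0.65  2.4   0.32  0.74  1.23] w [0.29 0.03 0.46]
0 50 12 -1 f [ 0.64  0.02 -0.77] [-0.3  -0.65  2.4   0.32  0.74 -1.92] w [0.29 0.03 0.46]
0 65 0 1 f [ 0.42 -0.07 -0.91] [-0.16 -0.41  2.17 -0.01  0.94  1.59] w [0.36 0.06 0.51]
0 65 0 -1 f [ 0.42 -0.07 -0.91] [-0.16 -0.41  2.17 -0.01  0.94 -1.55] w [0.36 0.06 0.51]
0 65 12 1 f [ 0.42  0.02 -0.91] [-0.24 
[... 2216 characters left out ...]
0 -1 f [ 0.76  0.62 -0.2 ] [-1.32  0.55  2.08  1.09  1.6  -2.85] w [ 0.22 -0.37  0.15]
1.31 50 12 1 f [ 0.75  0.66 -0.07] [-1.33  0.68  2.01  1.11  1.71  0.24] w [ 0.22 -0.38  0.11]
1.31 50 12 -1 f [ 0.75  0.66 -0.07] [-1.33  0.68  2.01  1.11  1.71 -2.9 ] w [ 0.22 -0.38  0.11]
1.31 65 0 1 f [ 0.57  0.79 -0.23] [-1.23  0.63  1.89  0.93  1.71  0.39] w [ 0.28 -0.42  0.16]
1.31 65 0 -1 f [ 0.57  0.79 -0.23] [-1.23  0.63  1.89  0.93  1.71 -2.75] w [ 0.28 -0.42  0.16]
1.31 65 12 1 f [ 0.56  0.81 -0.15] [-1.23  0.7   1.85  0.95  1.77  0.37] w [ 0.28 -0.43  0.13]
1.31 65 12 -1 f [ 0.56  0.81 -0.15] [-1.23  0.7   1.85  0.95  1.77 -2.77] w [ 0.28 -0.43  0.13]
real	0m14.944s
user	0m15.484s
sys	0m0.092s
```

```bash
cat > plan.py <<'E'
from kin import *
from workcell import readout
def state():
    s=readout.sense();return s['joints'],np.array(s['eef_pos']),eul(s['ee_rot'])
def to(pos,M,dpos=.035,drot=.1):
    q,x,r=state();dp=np.array(pos)-x;rv=(R.from_matrix(M)*r.inv()).as_rotvec()
    n=int(np.ceil(max(np.linalg.norm(dp)/dpos,np.linalg.norm(rv)/drot,1)))
    print('n',n,'dp/row',(dp/n).round(4),'rv/row',(rv/n).round(4))
    for i in range(1,n+1):
        e,q=ik(x+dp*i/n,(R.from_rotvec(rv*i/n)*r).as_matrix(),[q]);print(i,'%.4f'%e,q.round(2))
E
python3 - <<'E'
from plan import *
M=frame(0,np.radians(50),0,1);f=M[:,1]
print(M)
to(np.array([.486,.0435,.228])+.016*f-.14*f,M)
E
```

```text
[[-1.71045675e-01  6.33314913e-01  7.54755323e-01]
 [-9.85263100e-01 -1.09946041e-01 -1.31028589e-01]
 [-1.38777878e-17 -7.66044443e-01  6.42787610e-01]]
n 9 dp/row [0.0112 0.0295 0.002 ] rv/row [-0.008  -0.0263  0.0205]
1 0.0474 [-1.18 -0.94  2.28  0.33  1.53  0.76]
2 0.0885 [-1.06 -0.94  2.27  0.3   1.52  0.86]
3 0.1211 [-0.93 -0.94  2.26  0.26  1.49  0.96]
4 0.1411 [-0.78 -0.94  2.26  0.2   1.45  1.09]
5 0.1454 [-0.62 -0.94  2.26  0.14  1.4   1.22]
6 0.1335 [-0.46 -0.94  2.27  0.07  1.33  1.36]
7 0.1086 [-0.32 -0.94  2.28  0.    1.26  1.49]
8 0.0756 [-0.19 -0.94  2.3  -0.05  1.19  1.6 ]
9 0.0390 [-0.08 -0.94  2.32 -0.1   1.11  1.68]
```

```bash
python3 - <<'E'
from plan import *
M=frame(0,np.radians(50),0,1);f=M[:,1]
B=np.array([.486,.0435,.228])+.016*f;print(B)
q0=[-.15,-.6,2.38,-.02,.67,1.6]
for dz in(0,.05,.1,.13): print(dz,ik(B+[0,0,dz],M,[q0]))
q,x,r=state()
W=np.array([.45,-.2,.34])
to(W,M)
E
```

```text
[0.49613304 0.04174086 0.21574329]
0 (np.float64(1.6653345369377348e-15), array([-0.14983658, -0.61165927,  2.38527809, -0.02282616,  0.67008871,
        1.60558362]))
0.05 (np.float64(1.0624792712299325e-10), array([-0.14983658, -0.65841343,  2.31224348, -0.01995926,  0.78985026,
        1.60174333]))
0.1 (np.float64(1.616490274969351e-10), array([-0.14983658, -0.68073154,  2.22756068, -0.0181427 ,  0.89683183,
        1.59901544]))
0.13 (np.float64(1.3717145885484098e-14), array([-0.14983658, -0.68467884,  2.17206459, -0.01735009,  0.95626587,
        1.59769633]))
n 5 dp/row [0.0287 0.0017 0.0069] rv/row [-0.0144 -0.0474  0.037 ]
1 0.0000 [-1.21 -0.9   2.27  0.39  1.46  0.7 ]
2 0.0000 [-1.16 -0.86  2.25  0.43  1.39  0.7 ]
3 0.0000 [-1.1  -0.81  2.24  0.46  1.33  0.69]
4 0.0000 [-1.05 -0.76  2.22  0.5   1.26  0.68]
5 0.0000 [-1.01 -0.71  2.2   0.54  1.2   0.65]
```

Good. Move to the waypoint, then above the cylinder.

```bash
python3 -m pendant '[[0,0.029,0.002,0.007,-0.0144,-0.0474,0.037],[0,0.029,0.002,0.007,-0.0144,-0.0474,0.037],[0,0.029,0.002,0.007,-0.0144,-0.0474,0.037],[0,0.029,0.002,0.007,-0.0144,-0.0474,0.037],[0,0.029,0.002,0.007,-0.0144,-0.0474,0.037],[0,0,0,0,0,0,0]]'
python3 - <<'E'
from plan import *
M=frame(0,np.radians(50),0,1)
print(state())
to([.496,.0417,.336],M)
E
```

```text
clock: 1.77
eef_pos: [0.4543, -0.1973, 0.3435]
ee_rot: [-0.866, -0.006, -1.733]
wrist_force: [-0.8, 0.8, 0.1]
gripper_width: 0.0919
(array([-0.99410077, -0.70386524,  2.18907932,  0.53870556,  1.18929746,
        0.65276501]), array([ 0.45430877, -0.1972801 ,  0.34346967]), Rotation.from_matrix(array([[-0.16100393,  0.63852873,  0.75256813],
                            [-0.98693839, -0.10841886, -0.11915519],
                            [ 0.00550856, -0.76192284,  0.64764438]])))
n 7 dp/row [ 0.006   0.0341 -0.0011] rv/row [ 0.0009  0.0008 -0.0015]
1 0.0000 [-0.9  -0.75  2.21  0.49  1.16  0.75]
2 0.0000 [-0.79 -0.78  2.23  0.43  1.13  0.87]
3 0.0000 [-0.67 -0.79  2.24  0.36  1.09  0.99]
4 0.0000 [-0.54 -0.79  2.24  0.28  1.04  1.13]
5 0.0000 [-0.41 -0.77  2.23  0.18  1.    1.28]
6 0.0000 [-0.28 -0.73  2.21  0.08  0.97  1.44]
7 0.0000 [-0.15 -0.68  2.19 -0.02  0.94  1.6 ]
```

```bash
python3 -m pendant '[[0,0.006,0.034,-0.001,0.001,0.001,-0.0015],[0,0.006,0.034,-0.001,0.001,0.001,-0.0015],[0,0.006,0.034,-0.001,0.001,0.001,-0.0015],[0,0.006,0.034,-0.001,0.001,0.001,-0.0015],[0,0.006,0.034,-0.001,0.001,0.001,-0.0015],[0,0.006,0.034,-0.001,0.001,0.001,-0.0015],[0,0.006,0.034,-0.001,0.001,0.001,-0.0015],[0,0,0,0,0,0,0],[0,0,0,0,0,0,0]]'
python3 - <<'E'
from plan import *
from workcell import camera,get_calibration
print(state())
for n in("wrist","scene","top"):
    c=get_calibration(n);p,d=camera(n);cv2=__import__('cv2');cv2.imwrite(f'pics/{n}1.png',p[:,:,::-1]);np.savez(f'{n}1.npz',p=p,d=d,**c)
E
```

```text
clock: 2.52
eef_pos: [0.4937, 0.0421, 0.3364]
ee_rot: [-0.877, -0.003, -1.741]
wrist_force: [-0.0, -0.9, -1.0]
gripper_width: 0.0922
(array([-0.14903564, -0.68829579,  2.19007141, -0.01903277,  0.94647114,
        1.5961896 ]), array([0.49373121, 0.04208138, 0.33641939]), Rotation.from_matrix(array([[-0.16906116,  0.62972653,  0.75819709],
                            [-0.98560171, -0.11016733, -0.12826702],
                            [ 0.00275541, -0.76896532,  0.63928456]])))
```

View pics/wrist1.png

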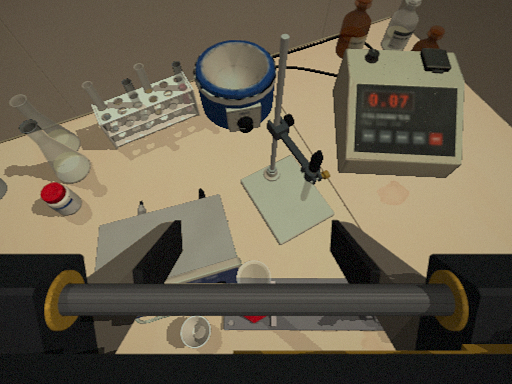

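View pics/scene1.png

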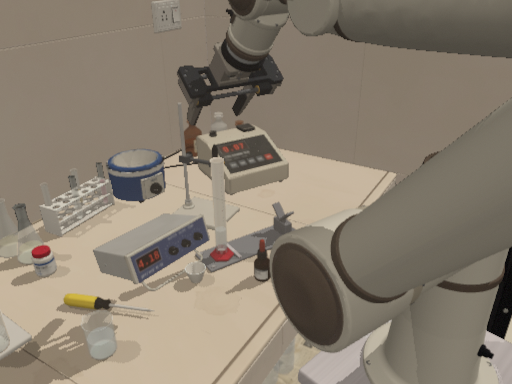

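```bash
python3 -m pendant '[[0,0.002,0,-0.02,0,0,0],[0,0,0,-0.02,0,0,0],[0,0,0,-0.02,0,0,0],[0,0,0,-0.02,0,0,0],[0,0,0,-0.02,0,0,0],[0,0,0,-0.02,0,0,0],[0,0,0,0,0,0,0]]' 3
python3 - <<'E'
from plan import *
from workcell import camera,get_calibration
print(state()[1])
for n in("scene","wrist"):
    c=get_calibration(n);p,d=camera(n);cv2=__import__('cv2');np.savez(f'{n}2.npz',p=p,d=d,**c)
    if n=='scene':p=cv2.resize(p[40:290,120:400],None,fx=2.3,fy=2.3)
    cv2.imwrite(f'pics/{n}2.png',p[:,:,::-1])
E
```

```text
clock: 3.25
eef_pos: [0.4938, 0.0369, 0.2115]
ee_rot: [-0.884, -0.002, -1.752]
wrist_force: [-0.8, 0.3, -0.4]
gripper_width: 0.0921
[0.49377186 0.03689503 0.21153588]
```

View pics/wrist2.png

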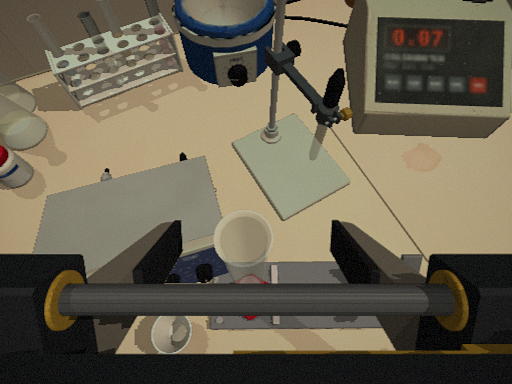

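View pics/scene2.png

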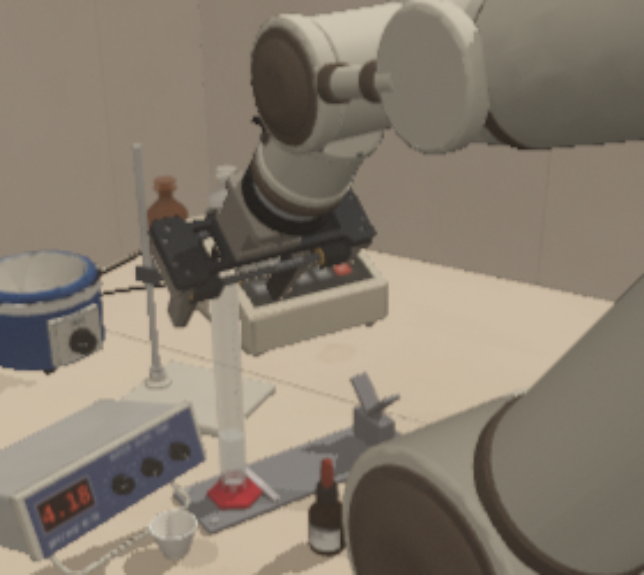

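```bash
python3 -m pendant '[[0.2,0.001,0.006,0.003,0,0,0],[0.35,0,0,0,0,0,0],[0.4,0,0,0,0,0,0],[0.4,0,0,0,0,0,0],[0.4,0,0,0,0,0,0],[0.4,0,0,0,0,0,0]]' 3
python3 - <<'E'
from plan import *
from workcell import camera,get_calibration
import cv2
print(state()[1])
for n in("wrist",):
    c=get_calibration(n);p,d=camera(n);np.savez(f'{n}3.npz',p=p,d=d,**c)
    cv2.imwrite(f'pics/{n}3.png',p[:,:,::-1])
E
```

```text
clock: 3.85
eef_pos: [0.4975, 0.0452, 0.2204]
ee_rot: [-0.875, -0.002, -1.747]
wrist_force: [-0.2, 0.2, -0.1]
gripper_width: 0.0558
[0.49751196 0.04524003 0.22042954]
```

View pics/wrist3.png

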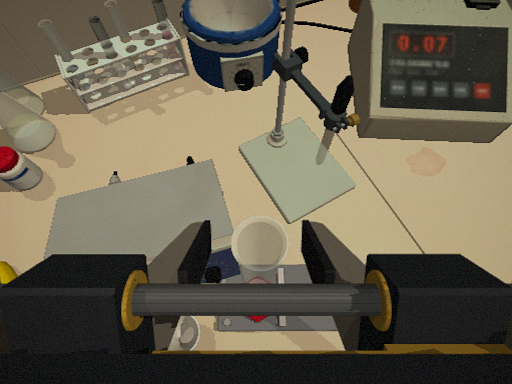

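```bash
cat > step.py <<'E'
import sys
from plan import *
def step(th,ga,n,s=.222,be=50,off=0):
    M=frame(th,np.radians(be),np.radians(ga),1)
    n_=ex*np.cos(th)-ez*np.sin(th)
    pos=axpt(th,s)+.016*M[:,1]+off*n_
    q,x,r=state();dp=pos-x;rv=(R.from_matrix(M)*r.inv()).as_rotvec()
    e,q2=ik(pos,M,[q]);print('tgt',pos.round(4),'row:',(dp/n).round(5).tolist(),(rv/n).round(5).tolist(),'ik %.4f'%e,q2.round(2))
    # estimate tool theta now
    X=r.as_matrix()[:,0];print('now',x.round(4),'theta_tool',np.arctan2(-X[2],X@ex).round(3))
step(*map(float,sys.argv[1:]))
E
python3 step.py 0.22 0 12
```

```text
tgt [ 0.4912 -0.0045  0.216 ] row: [-0.00052, -0.00415, -0.00036] [0.01817, -0.0034, 0.00033] ik 0.0000 [-0.52 -0.71  2.45  0.53  0.85  1.06]
now [0.4974 0.0453 0.2203] theta_tool -0.002
```

```bash
python3 -m pendant '[[0.48,-0.0005,-0.0041,-0.0003,0.018,-0.0034,0],[0.48,-0.0005,-0.0041,-0.0003,0.018,-0.0034,0],[0.48,-0.0005,-0.0041,-0.0003,0.018,-0.0034,0],[0.48,-0.0005,-0.0041,-0.0003,0.018,-0.0034,0],[0.48,-0.0005,-0.0041,-0.0003,0.018,-0.0034,0],[0.48,-0.0005,-0.0041,-0.0003,0.018,-0.0034,0],[0.48,-0.0005,-0.0041,-0.0003,0.018,-0.0034,0],[0.48,-0.0005,-0.0041,-0.0003,0.018,-0.0034,0]]' 3
python3 step.py 0.25 0 6
cat > look.py <<'E'
import sys,cv2,numpy as np
from workcell import camera,get_calibration
k=sys.argv[1]
ims=[]
for n in sys.argv[2:]:
    c=get_calibration(n);p,d=camera(n);np.savez(f'{n}{k}.npz',p=p,d=d,**c)
    if n=='scene':p=cv2.resize(p[70:290,150:380],None,fx=2.5,fy=2.5)
    if n=='top':p=cv2.resize(p[120:280,120:320],None,fx=3,fy=3)
    cv2.imwrite(f'pics/{n}{k}.png',p[:,:,::-1])
E
python3 look.py 4 scene
```

```text
clock: 4.57
eef_pos: [0.4934, 0.0125, 0.2178]
ee_rot: [-0.873, 0.146, -1.746]
wrist_force: [0.1, -0.6, 0.6]
gripper_width: 0.048
tgt [ 0.4901 -0.0106  0.2153] row: [-0.00055, -0.00385, -0.00042] [0.01713, -0.00313, 0.00059] ik 0.0000 [-0.57 -0.71  2.46  0.58  0.88  1.  ]
now [0.4934 0.0125 0.2178] theta_tool 0.146
```

View pics/scene4.png

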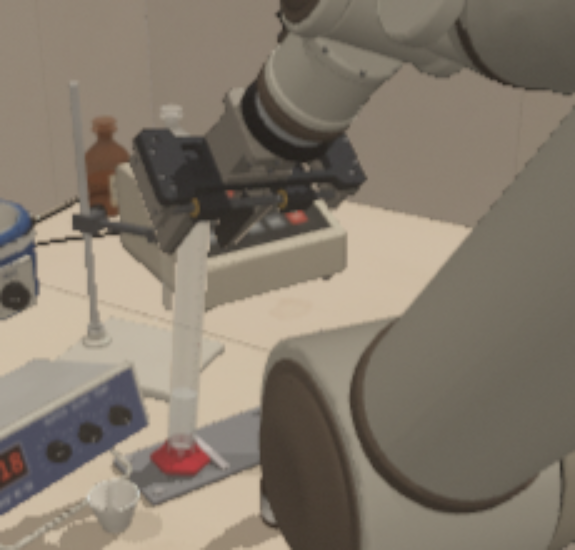

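```bash
python3 -m pendant '[[0.48,-0.0006,-0.0039,-0.0004,0.017,-0.0032,0],[0.48,-0.0006,-0.0039,-0.0004,0.017,-0.0032,0],[0.48,-0.0006,-0.0039,-0.0005,0.017,-0.0032,0],[0.48,-0.0006,-0.0039,-0.0006,0.017,-0.0032,0],[0.48,-0.0006,-0.0039,-0.0006,0.017,-0.0032,0],[0.48,-0.0006,-0.0039,-0.0007,0.017,-0.0032,0],[0.48,-0.0006,-0.0039,-0.0008,0.017,-0.0032,0],[0.48,-0.0006,-0.0039,-0.0008,0.017,-0.0032,0]]' 3
python3 step.py 0.5 0 12
python3 look.py 5 scene wrist top
```

```text
clock: 5.28
eef_pos: [0.4885, -0.0187, 0.2129]
ee_rot: [-0.872, 0.283, -1.746]
wrist_force: [-0.4, -1.0, 0.0]
gripper_width: 0.0481
tgt [ 0.4816 -0.0598  0.2021] row: [-0.00058, -0.00343, -0.0009] [0.01778, -0.00311, 0.00032] ik 0.0000 [-0.92 -0.59  2.46  0.89  1.15  0.67]
now [ 0.4885 -0.0187  0.2129] theta_tool 0.283
```

View pics/scene5.png

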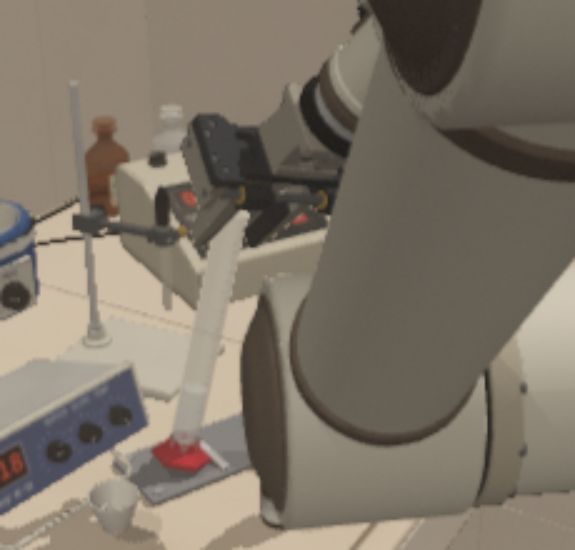

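View pics/wrist5.png

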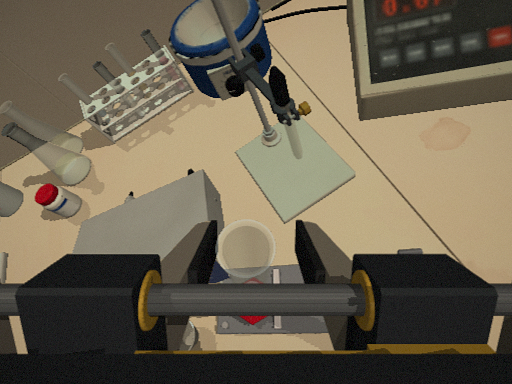

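View pics/top5.png

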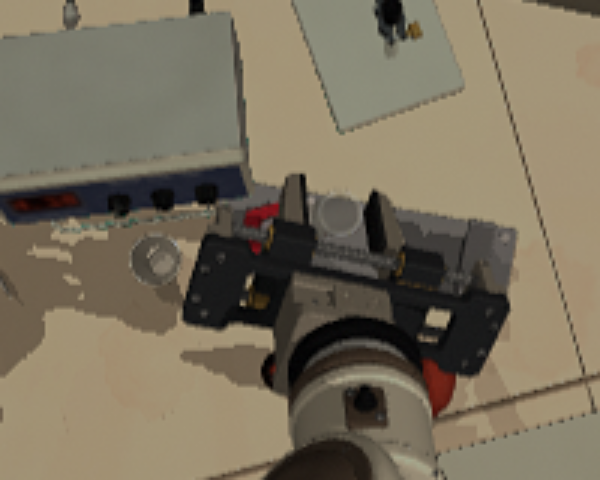

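```bash
python3 -m pendant '[[0.48,-0.0006,-0.0035,-0.0007,0.0178,-0.0031,0],[0.48,-0.0006,-0.0035,-0.0007,0.0178,-0.0031,0],[0.48,-0.0006,-0.0035,-0.0007,0.0178,-0.0031,0],[0.48,-0.0006,-0.0035,-0.0008,0.0178,-0.0031,0],[0.48,-0.0006,-0.0035,-0.0008,0.0178,-0.0031,0],[0.48,-0.0006,-0.0035,-0.0008,0.0178,-0.0031,0],[0.48,-0.0006,-0.0034,-0.0009,0.0178,-0.0031,0],[0.48,-0.0006,-0.0034,-0.0009,0.0178,-0.0031,0],[0.48,-0.0006,-0.0034,-0.001,0.0178,-0.0031,0],[0.48,-0.0006,-0.0034,-0.001,0.0178,-0.0031,0],[0.48,-0.0006,-0.0034,-0.0011,0.0178,-0.0031,0],[0.48,-0.0006,-0.0034,-0.0011,0.0178,-0.0031,0]]' 3
python3 step.py 0.71 -2 12
python3 look.py 6 wrist top
```

```text
clock: 6.43
eef_pos: [0.4813, -0.0604, 0.2023]
ee_rot: [-0.873, 0.502, -1.747]
wrist_force: [0.3, 0.5, -0.2]
gripper_width: 0.0479
tgt [ 0.475  -0.0978  0.1814] row: [-0.00053, -0.00312, -0.00174] [0.01581, -0.00209, -0.00065] ik 0.0000 [-1.1  -0.35  2.41  0.99  1.29  0.51]
now [ 0.4813 -0.0604  0.2023] theta_tool 0.502
```

View pics/wrist6.png

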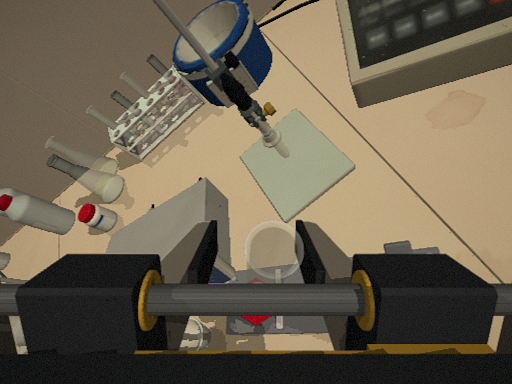

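View pics/top6.png

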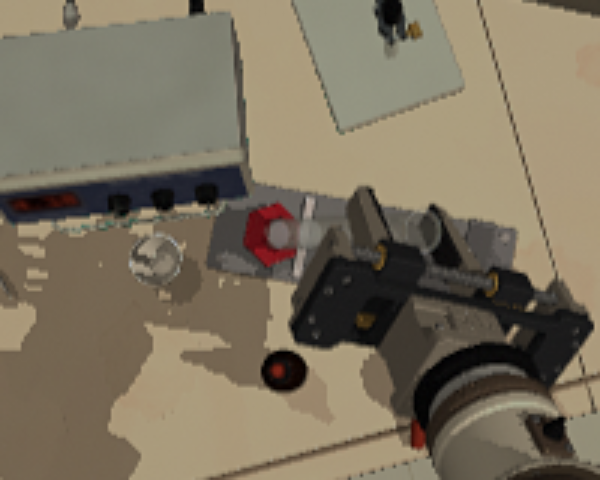

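```bash
python3 -m pendant '[[0.48,-0.0005,-0.0033,-0.0014,0.0158,-0.0021,-0.0006],[0.48,-0.0005,-0.0033,-0.0014,0.0158,-0.0021,-0.0006],[0.48,-0.0005,-0.0032,-0.0015,0.0158,-0.0021,-0.0006],[0.48,-0.0005,-0.0032,-0.0016,0.0158,-0.0021,-0.0006],[0.48,-0.0005,-0.0032,-0.0016,0.0158,-0.0021,-0.0006],[0.48,-0.0005,-0.0032,-0.0017,0.0158,-0.0021,-0.0006],[0.48,-0.0005,-0.0031,-0.0018,0.0158,-0.0021,-0.0006],[0.48,-0.0005,-0.0031,-0.0018,0.0158,-0.0021,-0.0006],[0.48,-0.0005,-0.003,-0.0019,0.0158,-0.0021,-0.0006],[0.48,-0.0005,-0.003,-0.002,0.0158,-0.0021,-0.0006],[0.48,-0.0005,-0.003,-0.0021,0.0158,-0.0021,-0.0006],[0.48,-0.0005,-0.0029,-0.0021,0.0158,-0.0021,-0.0006]]' 3
python3 step.py 0.92 -5 12
python3 look.py 7 wrist top
```

```text
clock: 7.53
eef_pos: [0.4754, -0.0978, 0.1813]
ee_rot: [-0.885, 0.692, -1.761]
wrist_force: [-0.5, -1.1, 0.7]
gripper_width: 0.0476
tgt [ 0.4692 -0.1308  0.153 ] row: [-0.00052, -0.00275, -0.00236] [0.01539, -0.00123, -0.00118] ik 0.0000 [-1.21 -0.07  2.33  1.04  1.38  0.42]
now [ 0.4754 -0.0978  0.1813] theta_tool 0.693
```

View pics/wrist7.png

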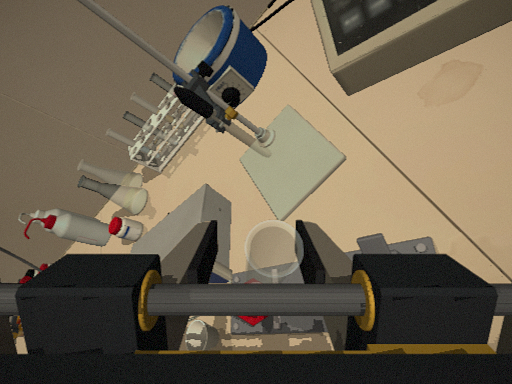

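View pics/top7.png

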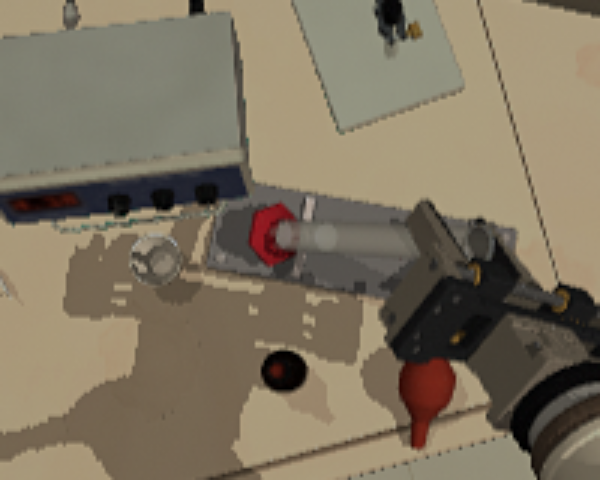

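```bash
python3 -m pendant '[[0.48,-0.0005,-0.0029,-0.0021,0.0154,-0.0012,-0.0012],[0.48,-0.0005,-0.0029,-0.0021,0.0154,-0.0012,-0.0012],[0.48,-0.0005,-0.0028,-0.0022,0.0154,-0.0012,-0.0012],[0.48,-0.0005,-0.0028,-0.0022,0.0154,-0.0012,-0.0012],[0.48,-0.0005,-0.0028,-0.0023,0.0154,-0.0012,-0.0012],[0.48,-0.0005,-0.0028,-0.0023,0.0154,-0.0012,-0.0012],[0.48,-0.0005,-0.0027,-0.0024,0.0154,-0.0012,-0.0012],[0.48,-0.0005,-0.0027,-0.0024,0.0154,-0.0012,-0.0012],[0.48,-0.0005,-0.0027,-0.0025,0.0154,-0.0012,-0.0012],[0.48,-0.0005,-0.0026,-0.0025,0.0154,-0.0012,-0.0012],[0.48,-0.0005,-0.0026,-0.0026,0.0154,-0.0012,-0.0012],[0.48,-0.0005,-0.0026,-0.0026,0.0154,-0.0012,-0.0012]]' 3
python3 step.py 1.1 -9 12
python3 look.py 8 wrist top
python3 - <<'E'
from h import *
from kin import ex,ey,ez,TOE
P=cloud('top8.npz').reshape(-1,3);L=np.c_[(P-TOE)@ex-.055,(P-TOE)@ey,P[:,2]]
# tube upper-surface profile by x slice, excluding gripper
for x in np.arange(-.04,.16,.02):
    m=(abs(L[:,0]-x)<.008)&(abs(L[:,1])<.035)&(L[:,2]>.025)
    q=L[m]
    if len(q)>3: print(round(x,3),len(q),'y %.3f..%.3f'%tuple(np.percentile(q[:,1],[5,95])),'zmax %.3f'%np.percentile(q[:,2],95))
E
```

```text
clock: 8.63
eef_pos: [0.4694, -0.1306, 0.1531]
ee_rot: [-0.919, 0.876, -1.8]
wrist_force: [0.1, -0.1, -0.8]
gripper_width: 0.0478
tgt [ 0.4651 -0.154   0.1233] row: [-0.00036, -0.00195, -0.00248] [0.01232, 6e-05, -0.00096] ik 0.0000 [-1.26  0.16  2.24  1.05  1.43  0.38]
now [ 0.4694 -0.1306  0.1531] theta_tool 0.877
-0.04 69 y -0.017..0.008 zmax 0.070
-0.02 71 y -0.017..0.007 zmax 0.084
0.0 75 y -0.017..0.006 zmax 0.098
0.02 77 y -0.017..0.006 zmax 0.111
0.04 81 y -0.017..0.007 zmax 0.127
0.06 85 y -0.017..0.006 zmax 0.140
0.08 168 y -0.022..0.013 zmax 0.197
0.1 191 y -0.032..0.006 zmax 0.275
0.12 78 y -0.033..0.014 zmax 0.285
0.14 72 y -0.034..-0.002 zmax 0.260
```

View pics/wrist8.png

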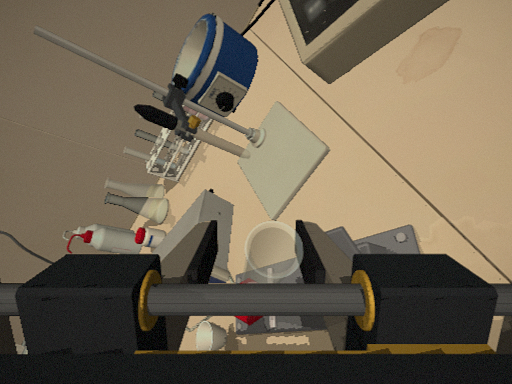

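View pics/top8.png

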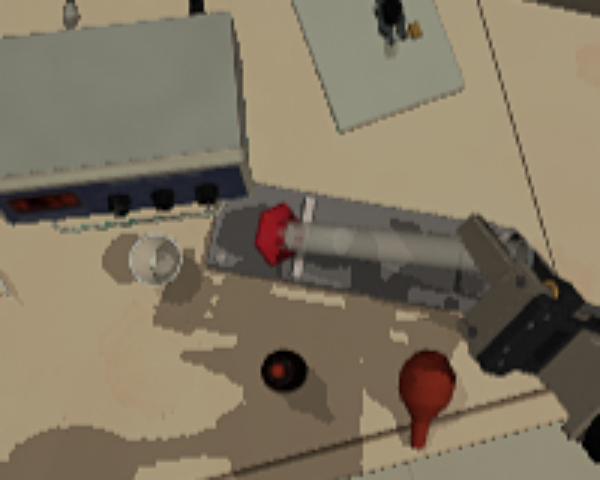

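```bash
python3 -m pendant '[[0.48,-0.0004,-0.0021,-0.0023,0.0123,0,-0.001],[0.48,-0.0004,-0.0021,-0.0023,0.0123,0,-0.001],[0.48,-0.0004,-0.0021,-0.0024,0.0123,0,-0.001],[0.48,-0.0004,-0.002,-0.0024,0.0123,0,-0.001],[0.48,-0.0004,-0.002,-0.0025,0.0123,0,-0.001],[0.48,-0.0004,-0.002,-0.0025,0.0123,0,-0.001],[0.48,-0.0004,-0.0019,-0.0025,0.0123,0,-0.001],[0.48,-0.0004,-0.0019,-0.0025,0.0123,0,-0.001],[0.48,-0.0004,-0.0019,-0.0026,0.0123,0,-0.001],[0.48,-0.0004,-0.0018,-0.0026,0.0123,0,-0.001],[0.48,-0.0004,-0.0018,-0.0026,0.0123,0,-0.001],[0.48,-0.0004,-0.0018,-0.0026,0.0123,0,-0.001]]' 3
python3 step.py 1.25 -13 12
cat > prof.py <<'E'
import sys
from h import *
from kin import ex,ey,ez,TOE
P=cloud(sys.argv[1]).reshape(-1,3);L=np.c_[(P-TOE)@ex-.055,(P-TOE)@ey,P[:,2]]
for x in np.arange(-.04,.18,.02):
    m=(abs(L[:,0]-x)<.008)&(abs(L[:,1])<.035)&(L[:,2]>.025)
    q=L[m]
    if len(q)>3: print(round(x,3),len(q),'y %.3f..%.3f'%tuple(np.percentile(q[:,1],[5,95])),'zmax %.3f'%np.percentile(q[:,2],95))
E
python3 look.py 9 wrist top scene; python3 prof.py top9.npz
```

```text
clock: 9.73
eef_pos: [0.4646, -0.1539, 0.1233]
ee_rot: [-0.985, 1.019, -1.865]
wrist_force: [0.3, 0.3, -0.5]
gripper_width: 0.0479
tgt [ 0.4623 -0.1689  0.0955] row: [-0.00019, -0.00125, -0.00232] [0.00996, 0.00074, -0.00036] ik 0.0000 [-1.29  0.34  2.16  1.05  1.47  0.38]
now [ 0.4646 -0.1539  0.1233] theta_tool 1.022
-0.04 68 y -0.017..0.007 zmax 0.060
-0.02 70 y -0.016..0.006 zmax 0.069
0.0 72 y -0.017..0.006 zmax 0.079
0.02 75 y -0.017..0.006 zmax 0.088
0.04 76 y -0.018..0.006 zmax 0.097
0.06 78 y -0.018..0.006 zmax 0.106
0.08 116 y -0.024..0.024 zmax 0.116
0.1 195 y -0.029..0.026 zmax 0.160
0.12 133 y -0.023..0.009 zmax 0.177
0.14 127 y -0.033..0.011 zmax 0.245
0.16 51 y -0.034..-0.002 zmax 0.258
```

View pics/scene9.png

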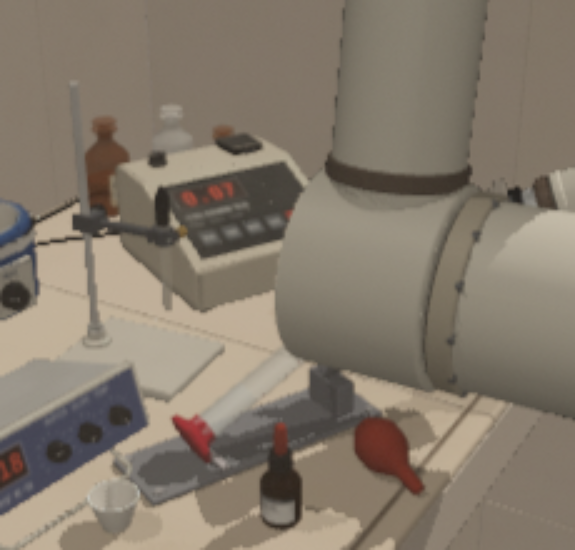

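View pics/top9.png

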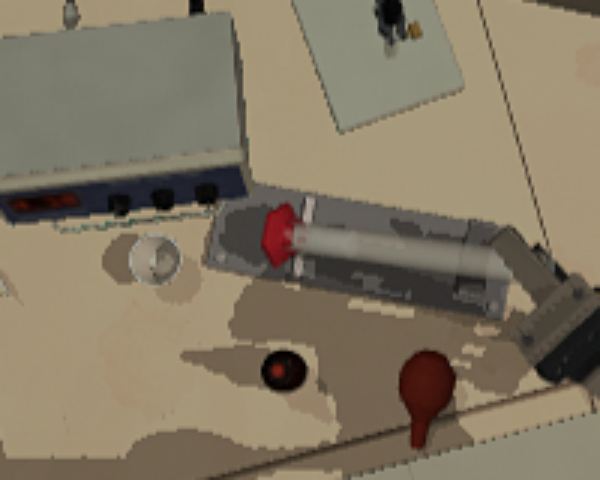

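```bash
python3 -m pendant '[[0.48,-0.0002,-0.0014,-0.0023,0.01,0.0007,-0.0004],[0.48,-0.0002,-0.0014,-0.0023,0.01,0.0007,-0.0004],[0.48,-0.0002,-0.0014,-0.0023,0.01,0.0007,-0.0004],[0.48,-0.0002,-0.0014,-0.0023,0.01,0.0007,-0.0004],[0.48,-0.0002,-0.0013,-0.0023,0.01,0.0007,-0.0004],[0.48,-0.0002,-0.0013,-0.0023,0.01,0.0007,-0.0004],[0.48,-0.0002,-0.0013,-0.0022,0.01,0.0007,-0.0004],[0.48,-0.0002,-0.0013,-0.002,0.01,0.0007,-0.0004],[0.48,-0.0002,-0.0012,-0.0018,0.01,0.0007,-0.0004]]' 3
python3 step.py 1.28 -13 12
python3 look.py 10 wrist top scene; python3 prof.py top10.npz
```

```text
clock: 10.63
eef_pos: [0.4628, -0.1659, 0.1035]
ee_rot: [-1.056, 1.102, -1.931]
wrist_force: [0.3, 0.3, -0.5]
gripper_width: 0.0475
tgt [ 0.4619 -0.1714  0.0898] row: [-7e-05, -0.00046, -0.00114] [0.00493, -0.00022, -5e-05] ik 0.0000 [-1.3   0.38  2.14  1.05  1.48  0.37]
now [ 0.4628 -0.1659  0.1035] theta_tool 1.109
-0.04 67 y -0.016..0.007 zmax 0.055
-0.02 69 y -0.017..0.006 zmax 0.062
0.0 72 y -0.017..0.007 zmax 0.070
0.02 72 y -0.017..0.007 zmax 0.076
0.04 74 y -0.017..0.007 zmax 0.083
0.06 76 y -0.017..0.006 zmax 0.090
0.08 113 y -0.024..0.023 zmax 0.096
0.1 161 y -0.029..0.027 zmax 0.103
0.12 134 y -0.017..0.014 zmax 0.145
0.14 119 y -0.027..0.006 zmax 0.161
0.16 107 y -0.034..0.004 zmax 0.222
```

View pics/wrist10.png

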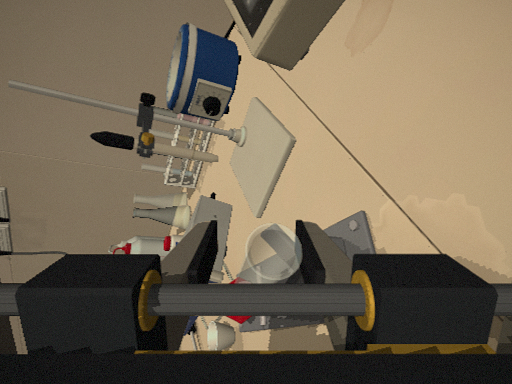

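View pics/top10.png

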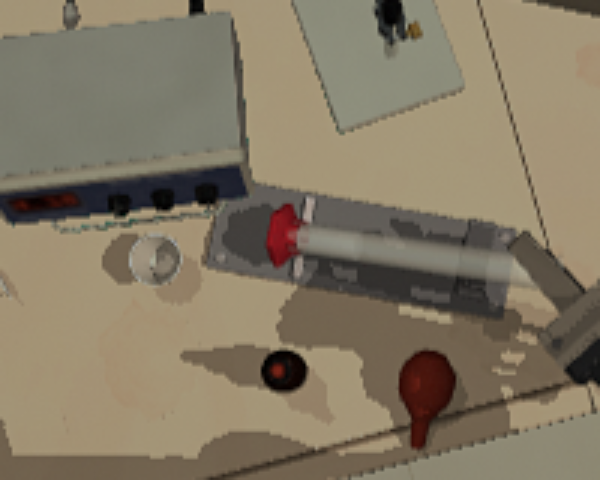

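```bash
python3 -m pendant '[[0.44,0,0,0,0,0,0],[0.4,0,0,0,0,0,0],[0.36,0,0,0,0,0,0],[0.32,0,0,0,0,0,0],[0.28,0,0,0,0,0,0],[0.24,0,0,0,0,0,0],[0.2,0,0,0,0,0,0],[0.18,0,0,0,0,0,0],[0.16,0,0,0,0,0,0],[0.14,0,0,0,0,0,0]]' 3
python3 look.py 11 wrist top scene; python3 prof.py top11.npz
```

```text
clock: 11.62
eef_pos: [0.4629, -0.1658, 0.1038]
ee_rot: [-1.055, 1.101, -1.929]
wrist_force: [-0.0, -0.6, -0.4]
gripper_width: 0.079
-0.04 66 y -0.016..0.007 zmax 0.054
-0.02 68 y -0.016..0.007 zmax 0.059
0.0 70 y -0.016..0.008 zmax 0.065
0.02 71 y -0.016..0.007 zmax 0.069
0.04 72 y -0.016..0.008 zmax 0.074
0.06 75 y -0.015..0.009 zmax 0.080
0.08 109 y -0.025..0.023 zmax 0.085
0.1 166 y -0.029..0.027 zmax 0.093
0.12 155 y -0.015..0.016 zmax 0.165
0.14 115 y -0.031..-0.002 zmax 0.180
0.16 92 y -0.034..0.008 zmax 0.223
```

View pics/wrist11.png

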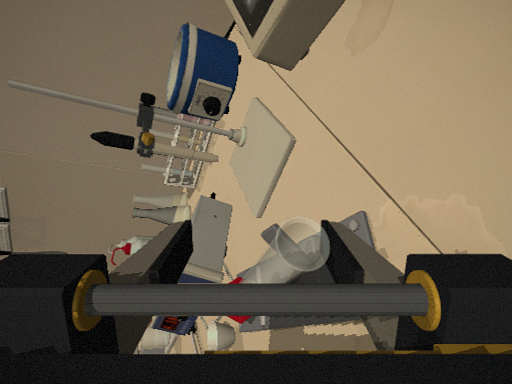

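View pics/scene11.png

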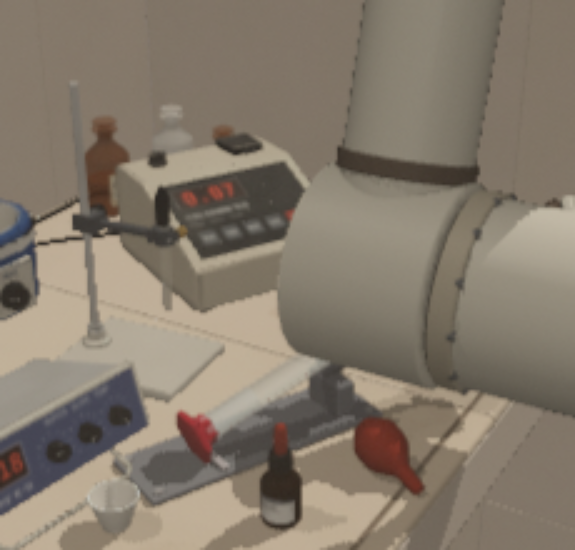

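```bash
python3 -m pendant '[[0.13,0,-0.0002,-0.0012,0,0,0],[0.13,0,-0.0002,-0.0012,0,0,0],[0.13,0,-0.0002,-0.0012,0,0,0],[0.13,0,-0.0002,-0.0012,0,0,0],[0.13,0,-0.0002,-0.0012,0,0,0],[0.13,0,-0.0002,-0.0012,0,0,0],[0.13,0,-0.0002,-0.0012,0,0,0],[0.13,0,-0.0002,-0.0012,0,0,0],[0.13,0,-0.0002,-0.0012,0,0,0],[0.13,0,0,0,0,0,0]]' 3
python3 look.py 12 wrist top; python3 prof.py top12.npz
```

```text
clock: 12.6
eef_pos: [0.4628, -0.1675, 0.0927]
ee_rot: [-1.055, 1.101, -1.93]
wrist_force: [-0.0, -0.6, -0.1]
gripper_width: 0.0802
-0.04 67 y -0.015..0.008 zmax 0.054
-0.02 67 y -0.015..0.008 zmax 0.058
0.0 70 y -0.015..0.009 zmax 0.063
0.02 70 y -0.014..0.009 zmax 0.068
0.04 71 y -0.014..0.010 zmax 0.073
0.06 75 y -0.014..0.011 zmax 0.079
0.08 109 y -0.024..0.025 zmax 0.084
0.1 162 y -0.029..0.027 zmax 0.088
0.12 137 y -0.012..0.017 zmax 0.153
0.14 111 y -0.030..0.004 zmax 0.168
0.16 102 y -0.034..0.011 zmax 0.210
```

View pics/wrist12.png

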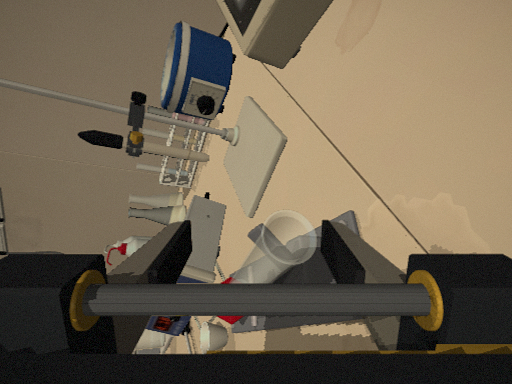

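```bash
python3 - <<'E'
from plan import *
q,x,r=state();M=r.as_matrix();f=M[:,1];print(f.round(3),M[:,0].round(3))
to(x+[0,-.0005,-.003],M)
to(x-.12*f,M,.02)
to(x-.12*f+np.array([0,-.1,.12]),M,.03)
E
```

```text
[ 0.734  0.553 -0.394] [-0.159 -0.424 -0.892]
n 1 dp/row [ 0.     -0.0005 -0.003 ] rv/row [ 0. -0. -0.]
1 0.0000 [-1.29  0.33  2.17  1.05  1.45  0.35]
n 6 dp/row [-0.0147 -0.0111  0.0079] rv/row [ 0. -0. -0.]
1 0.0000 [-1.33  0.3   2.18  1.01  1.48  0.36]
2 0.0000 [-1.37  0.29  2.17  0.98  1.52  0.36]
3 0.0000 [-1.41  0.27  2.17  0.95  1.55  0.36]
4 0.0000 [-1.45  0.26  2.16  0.92  1.58  0.37]
5 0.0000 [-1.49  0.25  2.15  0.89  1.62  0.37]
6 0.0000 [-1.53  0.24  2.13  0.86  1.65  0.37]
n 9 dp/row [-0.0098 -0.0185  0.0186] rv/row [ 0. -0. -0.]
1 0.0000 [-1.32  0.29  2.16  1.02  1.5   0.39]
2 0.0000 [-1.35  0.26  2.13  0.99  1.54  0.42]
3 0.0000 [-1.39  0.24  2.1   0.97  1.59  0.45]
4 0.0000 [-1.42  0.23  2.07  0.95  1.63  0.48]
5 0.0000 [-1.44  0.21  2.03  0.93  1.68  0.5 ]
6 0.0000 [-1.47  0.21  1.99  0.92  1.72  0.53]
7 0.0000 [-1.49  0.21  1.95  0.91  1.77  0.56]
8 0.0000 [-1.51  0.21  1.9   0.91  1.81  0.58]
9 0.0000 [-1.54  0.21  1.85  0.9   1.85  0.6 ]
```

```bash
python3 -m pendant '[[0.13,0,-0.0003,-0.0015,0,0,0],[0.13,0,-0.0003,-0.0015,0,0,0],[0.13,-0.0037,-0.0028,0.002,0,0,0],[0.13,-0.0073,-0.0055,0.0039,0,0,0],[0.13,-0.0073,-0.0055,0.0039,0,0,0],[0.13,-0.0073,-0.0055,0.0039,0,0,0],[0.13,-0.0073,-0.0055,0.0039,0,0,0],[0.13,-0.0073,-0.0055,0.0039,0,0,0],[0.13,-0.0073,-0.0055,0.0039,0,0,0],[0.13,-0.0073,-0.0055,0.0039,0,0,0],[0.13,-0.0073,-0.0055,0.0039,0,0,0],[0.13,-0.0073,-0.0055,0.0039,0,0,0]]' 3
python3 look.py 13 wrist top; python3 prof.py top13.npz
```

```text
clock: 13.7
eef_pos: [0.3926, -0.221, 0.1275]
ee_rot: [-1.055, 1.101, -1.93]
wrist_force: [-0.3, -0.3, -1.0]
gripper_width: 0.0797
-0.04 67 y -0.015..0.007 zmax 0.052
-0.02 68 y -0.015..0.008 zmax 0.058
0.0 70 y -0.015..0.009 zmax 0.063
0.02 71 y -0.014..0.009 zmax 0.068
0.04 70 y -0.014..0.010 zmax 0.073
0.06 76 y -0.013..0.011 zmax 0.079
0.08 108 y -0.025..0.024 zmax 0.083
0.1 160 y -0.029..0.027 zmax 0.089
0.12 75 y -0.012..0.011 zmax 0.094
0.14 80 y -0.012..0.012 zmax 0.100
0.16 56 y -0.012..0.013 zmax 0.103
```

View pics/top13.png

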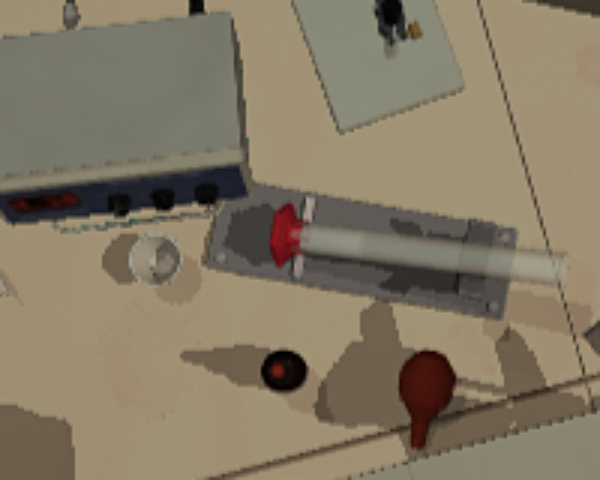

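```bash
python3 -m pendant '[[0.13,-0.008,-0.012,0.01,0,0,0],[0.13,-0.008,-0.015,0.015,0,0,0],[0.13,-0.008,-0.015,0.015,0,0,0],[0.13,-0.008,-0.015,0.015,0,0,0],[0.13,0,0,0,0,0,0],[0.13,0,0,0,0,0,0],[0.13,0,0,0,0,0,0],[0.13,0,0,0,0,0,0]]'
python3 look.py 14 scene top; python3 prof.py top14.npz
```

```text
clock: 14.47
eef_pos: [0.3617, -0.2756, 0.1811]
ee_rot: [-1.058, 1.103, -1.931]
wrist_force: [0.2, -0.4, 0.3]
gripper_width: 0.0799
-0.04 65 y -0.015..0.008 zmax 0.052
-0.02 67 y -0.015..0.008 zmax 0.057
0.0 70 y -0.015..0.009 zmax 0.064
0.02 71 y -0.014..0.009 zmax 0.069
0.04 71 y -0.014..0.010 zmax 0.073
0.06 75 y -0.013..0.010 zmax 0.078
0.08 110 y -0.025..0.023 zmax 0.084
0.1 159 y -0.029..0.027 zmax 0.088
0.12 76 y -0.012..0.011 zmax 0.093
0.14 79 y -0.012..0.012 zmax 0.100
0.16 58 y -0.012..0.013 zmax 0.105
```

View pics/scene14.png

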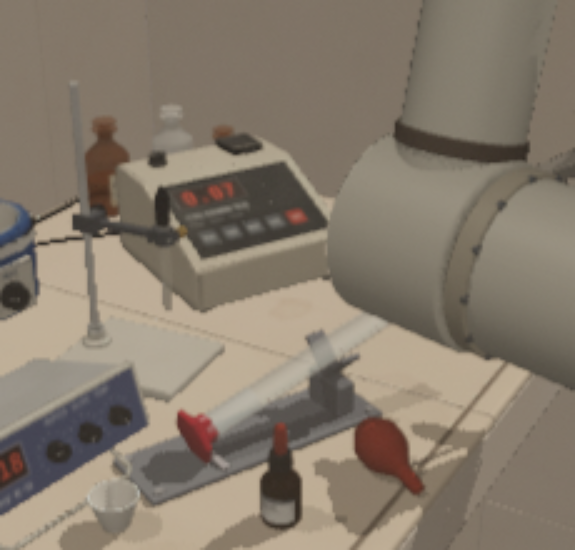

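```bash
python3 - <<'E'
from workcell import readout,order
s=readout.sense();print(s['clock'],s['eef_pos'],s['wrist_force'],abs(s['dq']).max())
print(order.finish_job())
E
```

```text
14.5667 [ 0.36169901 -0.27597344  0.18132633] [-0.07125681  0.20646551  0.93866259] 0.008466284725224659
the job is handed in; nothing more can be done
None
```

The cylinder now lies with its tube in the V rest and its foot at the toe bar. I handed the job in at 14.6 s of the 48 s allowed; it reports no verdict.

**How:** I placed the open fingers loosely on either side of the tube, with about 18 mm of slack. The rear finger tipped it over the toe bar and the front finger held it up on the way down. I opened the fingers slowly for the last 2 cm, then pulled them clear and back.

**Last checks from the camera depth:**

| Check | Measured | Required |
|---|---|---|
| Tilt from upright | about 75–76° | 72–87° |
| Tube offset from the middle line near the mouth | about 0 mm | within 20 mm |
| Mouth, ahead of the cradle's origin | about 165 mm | over 130 mm |
| Mouth height | about 90 mm | over 60 mm |

- The tube's measured profile did not change between the last two looks, so it was at rest.
- The bottle, bulb and crucible look to be where they started, and the fingers are well clear.
- I could not measure the finger contact force or the turning speed directly. The wrist force readings printed after each move stayed near 2 N or less, and the lowering was slow.
- The cylinder's starting gap behind the toe bar came out as about 4 mm in one estimate and 1 mm in another. This had no effect on the result.

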